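# Spin-check the bench turntable and brake it at its pointer

## Task

Check that the small turntable runs freely: with a fingertip, flick its upright pin so that the wheel spins counter-clockwise (seen from above) and coasts by itself, the pin passing the fixed pointer and coming round again. While it is still turning, brake it with a light touch of the fingertip so that it stops with the pin at the pointer, and leave it standing still there. Grasp nothing, do not press hard, and leave the phone, bottle, cup and screwdriver where they are.

Things in the scene. Friction and masses are not known exactly. Their poses are not given: they have to be found in the camera images.
- turntable: The whole turntable: grey round base fixed to the bench, 210 mm in diameter and 32 mm high, with the pointer bracket (reaches 174 mm from the axis, 62 mm high) and the wheel on top. Origin on the turning axis at bench height; the pointer stands on its -x side.
- hub (a point): Point on the turntable's upright turning axis, level with the wheel's flat top, 58 mm above the bench (the top itself 56 to 60 mm). The wheel is a silver-grey disc, 240 mm in diameter, 14 mm thick; a black hub 56 mm in diameter rises 12 mm from its middle (steel cap 18 mm). From 30 to 90 mm from the axis the top is flat and bare (six flush pale pads are only markings): a fingertip there does not meet the pin.
- pin (a point): The upright black pin on the wheel, the only tall thing on it: 16 mm in diameter, 36 mm high above the wheel's top, its axis 102 mm from the turning axis. This point is on the pin's axis, half-way up (18 mm above the wheel's top). It turns with the wheel. A moving pin that strikes a finger bounces back and the wheel runs backwards.
- home (a point): Fixed point where pin stands when the wheel is at its mark: 102 mm from the axis, in front of the pointer. The pointer is a dark steel arrow on a bracket of the base, aimed at the axis; its tip is 129 mm from the axis, just outside the rim, and only 4 mm above the wheel top, so the pin passes freely.
- wheel (a joint): Wheel angle, rad: 0 with the pin at the pointer, growing counter-clockwise from above and counting on over turns (pin at the pointer at 0, 6.283, 12.566 ...). Starts at rest between -2.6 and -0.7. Very free bearing, wheel about 0.7 kg: loses 0.2 to 0.5 rad/s each second, so 3 rad/s coasts about two turns. 5 N on its top stop it in 0.1 s; it then stays. It is sprung: sinks 1 mm per N (12 mm at most).
- phone: Loose black phone lying flat, 145 x 70 x 8 mm, origin at the centre of its underside. A bystander.
- cleaner: Loose white bottle, 44 mm in diameter and 105 mm high, standing; origin at the centre of its underside. A bystander.
- screw_cup: Loose small steel bowl for screws, 60 mm in diameter and 35 mm high; origin at the centre of its underside. A bystander.
- screwdriver: Loose screwdriver with a grey handle, 160 mm long, lying along its x axis; origin on its underside. A bystander.

How it is judged (in metres and radians):
On the way, in this order (a step that is already met when the one before it is completed fails the run):
1. the wheel has been flicked and spins freely, untouched, the pin past the pointer (contact force between the fingers and turntable below 0.05 N and velocity of joint wheel above 0.6 rad/s and value of joint wheel above 0.2 rad), for 0.2 s.
2. still untouched and turning, the pin has gone more than half-way round again (contact force between the fingers and turntable below 0.05 N and velocity of joint wheel above 0.3 rad/s and value of joint wheel above 4 rad), for 0.1 s.
3. the fingertip brakes the wheel while it is turning (contact force between the fingers and turntable above 0.2 N and velocity of joint wheel above 0.05 rad/s and value of joint wheel above 4.2 rad).
At the end, for the whole second after the job is handed in: The wheel stands still (under 0.03 rad/s) with the pin's axis within 12 mm of its place in front of the pointer, after at least one full free pass; the phone, bottle, cup and screwdriver are within 15 mm of where they were (horizontal distance between pin and home below 0.012 m and velocity of joint wheel between -0.03 and 0.03 rad/s and value of joint wheel above 6 rad and distance of each of phone, cleaner, screw_cup, screwdriver from where it was at the start of the episode below 0.015 m); the robot touches nothing.
It fails at once if the wheel is pressed, hit or pinched hard (over 60 N) (contact force between the fingers and turntable above 60 N).
It fails at once if the phone is pushed or lifted away (more than 15 mm) (distance of phone from where it was at the start of the episode above 0.015 m).
It fails at once if the bottle is pushed or lifted away (more than 15 mm) (distance of cleaner from where it was at the start of the episode above 0.015 m).
It fails at once if the screw cup is pushed or lifted away (more than 15 mm) (distance of screw_cup from where it was at the start of the episode above 0.015 m).
It fails at once if the screwdriver is pushed or lifted away (more than 15 mm) (distance of screwdriver from where it was at the start of the episode above 0.015 m).
It also fails if it takes over 56 s, if anything falls off the work surface, if the arm or the gripper's body presses on something with over 40 N, if the wrist force passes 120 N, or if a joint passes its speed limit or range.

## Robot

A 6-joint arm with a two-finger parallel gripper is mounted at the origin on the work surface. World frame = base frame: x ahead of the robot, y to its left, z up, the work surface at z = 0. Lengths are in mm, angles in rad, forces in N, time in s.
With the tool pointing down it reaches from about 350 to 875 mm from the base axis. Payload 4.2 kg.
Tool frame: the origin (TCP) lies midway between the tips of the shut fingers; the grasp point (between the pads) lies 19 mm behind it (arm.grip_point_offset is the distance from the TCP to the grasp point, in mm); z points along the fingers, y is the direction in which the jaws open and shut (so a half turn about z gives the same grasp; the last joint's range is limited). The gripper opens to 85 mm and grips with 20 to 120 N. Pads are 22 mm wide; open, the fingers measure 114 mm over their backs; the gripper's body (76 mm by 85 mm) begins 54 mm behind the grasp point. The pads swing forward as they close: fully open they stand 13 mm farther back than shut.
Start: joints at [-0.844, 0.385, 0.008, 0, -1.194, -0.259], TCP at [281.838, -557.823, 231.312] pointing down, gripper open.
Joint ranges: [-3.14, 3.14], [-1.21, 2.06], [-1.07, 1.41], [-3.16, 2.05], [-2.99, -0.16], [-3.1, 3.1]. Speed limits (rad/s): [2.79, 2.79, 3.14, 3.14, 3.14, 3.14].

## Interface

Orientations are given as a unit quaternion [x, y, z, w].
In Python, from workcell import arm gives the robot as it stands. The module is installed in compiled form; this text tells all that it offers.
- The arm moves only by the tool move_arm, never from a script. Its argument "plan" is a list of rows, each an object of numbers: "dx", "dy", "dz": the shift along the tool's x, y, z in m; "spin": the turn about the tool's z in degrees; "hand": the finger opening in m, from 0 to 0.0854. In form: [{"dx": .., "dy": .., "dz": .., "spin": .., "hand": ..}, ...]. A call has 1 to 8 rows; each row shifts and turns the commanded pose from where the row before left it, along the tool's axes as they then stand; what a row does not reach is not made up. A row lasts 1/12 s, in which the tool goes at most 41.7 mm and 7.16 degrees, less where a joint would pass 70% of its speed; a pose out of reach is approached as far as the arm can. A call is refused whole if a number of a shift passes 0.0417 or a number of a turn 7.16, either way. A call with a gripper value outside its range is refused whole. The fingers move at their own pace and stop on an object; "newtons" is the grip in N (left out, the last holds). Time passes only in rows, so rows that do not move let the fingers close. It gives the time, the measured TCP pose, the force and the opening at its end, in the units of the state.
- arm.read_state(): the state, without advancing time (a new reading comes with each control period).
- arm.capture(name): name is "scene" or "side" or "wrist"; returns a dict with "image" (420x560x3 uint8, blue, green, red), "z_map" (420x560 float32, mm along the optical axis (not along the pixel's ray), 0 where there is no reading), "fx", "fy", "cx", "cy" (pixels), "rvec" (rotation vector, rad) and "tvec" (3), from world to camera coordinates, as OpenCV has them; the wrist camera has in their place "mount" (4x4, takes a point from camera to tool coordinates, whose origin is the TCP and whose axes are the flange's). Camera axes: x right, y down, z forward; pixel columns grow to the right and rows downward; lengths in mm; the calibration is good to about 2 mm. The wrist camera is an equidistant fisheye: a pixel r from the principal point sees the ray r / f radians off the axis. A picture is of the moment at which its call begins: read the wrist's pose just before it.
- arm.finish_job(): hands the job in, once; it reports no verdict.
The state is a dict: "time": time; "joint_pos": joint angles; "dq": joint speeds; "effort": joint torques, N m; "tool_pos": TCP position; "orientation": TCP orientation; "contact_force": force on the tool from outside, world axes, zero at the start; "torque": the same for the moment, N m; "opening": finger opening in mm.
Only numpy, scipy, OpenCV 4.12 (cv2) and the standard library are available. Lean on these libraries where they do the work, as an engineer would, in place of code of your own. Each camera call takes 0.05 s, during which the arm holds its last target. There are 200 camera calls.

## Working session

There is one attempt and no reset: what is moved stays moved. The work goes in short steps, Python scripts to look and compute and a tool call to move; the robot and the scene stay as the last step left them, time stands still between calls to the robot, and variables do not carry over. Pictures are saved under pics/ and viewed, about 8 in all and at most 12, crops included, and the job is handed in when it is done.

Besides the shell and the picture viewer there is one more tool, called after "Emit:" by a JSON object that holds its "name" and its "arguments", one argument or row to a line. move_arm: Moves the arm, as the interface text tells. Its arguments: {"type":"object","properties":{"plan":{"type":"array","items":{"type":"object","properties":{"dx":{"type":"number"},"dy":{"type":"number"},"dz":{"type":"number"},"spin":{"type":"number"},"hand":{"type":"number"}}}},"newtons":{"type":"number"}},"required":["plan"]}

```bash
mkdir -p pics; python3 - <<'E'
from workcell import arm
import cv2,numpy as np,pickle
s=arm.read_state();print(s)
d={}
for n in("scene","side"):
    c=arm.capture(n);d[n]=c;cv2.imwrite(f"pics/{n}0.png",c["image"])
    R=cv2.Rodrigues(np.array(c["rvec"],float))[0];print(n,c["fx"],c["cx"],c["cy"],(-R.T@np.array(c["tvec"]).ravel()).round())
pickle.dump(d,open("d0.pkl","wb"))
E
```

```text
{'time': 0.0, 'joint_pos': array([-8.44395704e-01,  3.85594904e-01,  6.58601271e-03, -5.02206682e-04,
       -1.19398247e+00, -2.58577887e-01]), 'dq': array([-2.09522763e-04, -9.21426988e-04,  5.14239334e-05, -6.17736803e-04,
        2.41818771e-03,  2.54530985e-04]), 'effort': array([ 2.21057458e-04, -3.92284226e+01,  1.88396055e+01,  4.18619648e+00,
       -4.72019325e-03,  7.04781513e-06]), 'tool_pos': array([ 281.57460983, -557.3126285 ,  230.18237405]), 'orientation': array([-2.31693861e-01,  9.72788104e-01,  1.07743708e-03, -3.13280516e-04]), 'contact_force': array([ 0.25897176, -0.3137197 , -0.48695308]), 'torque': array([-0.01736451,  0.03487181,  0.00592843]), 'opening': 85.33532681236129}
scene 497.02026096270066 284.98534775831354 218.83206975537996 [1282.   44.  836.]
side 508.20702829897203 284.95377661968155 209.62900271036918 [526. 851. 557.]
```

View pics/scene0.png

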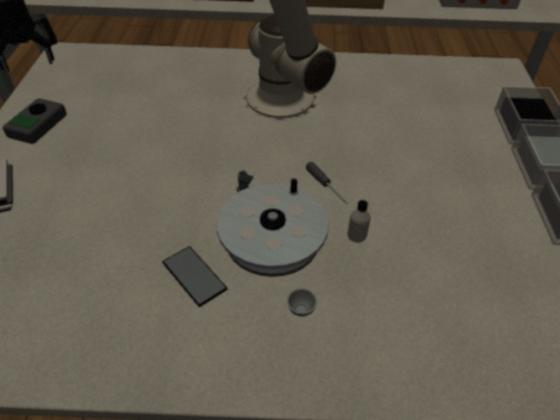

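View pics/side0.png

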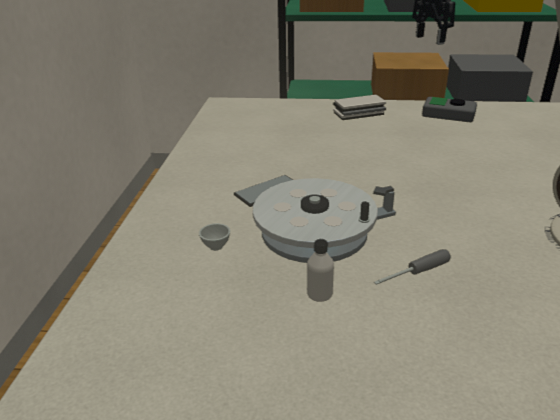

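The scene view shows the wheel centred near (273,222), pin at (294,186) and pointer at (244,180). In the side view the hub is at (315,204), the pin at (365,211) and the pointer at (385,200). Next I'll measure these from both views.

```bash
cat > h.py <<'E'
import numpy as np,cv2
from scipy.optimize import least_squares
def world(c):
    R=cv2.Rodrigues(np.array(c["rvec"],float))[0];t=np.array(c["tvec"],float).ravel()
    z=c["z_map"].astype(float);v,u=np.mgrid[:z.shape[0],:z.shape[1]]
    P=np.stack([(u-c["cx"])/c["fx"]*z,(v-c["cy"])/c["fy"]*z,z],-1)
    W=(P-t)@R; W[z==0]=np.nan
    return W
def ray(c,u,v,h):
    R=cv2.Rodrigues(np.array(c["rvec"],float))[0];t=np.array(c["tvec"],float).ravel()
    o=-R.T@t;d=R.T@np.array([(u-c["cx"])/c["fx"],(v-c["cy"])/c["fy"],1]);return o+d*(h-o[2])/d[2]
E
python3 - <<'E'
import pickle;from h import *
d=pickle.load(open("d0.pkl","rb"))
hub0={"scene":(273,217),"side":(315,201)}
for n,c in d.items():
    W=world(c);x=W[...,0];y=W[...,1];z=W[...,2]
    a=ray(c,*hub0[n],68)
    r=np.hypot(x-a[0],y-a[1])
    m=(r<135)&(abs(z-58)<6)
    g=c["image"].mean(-1);top=(m&(g>60)).astype(np.uint8)
    cn=max(cv2.findContours(top,cv2.RETR_EXTERNAL,cv2.CHAIN_APPROX_NONE)[0],key=cv2.contourArea).reshape(-1,2)
    Q=np.array([ray(c,u,v,58)[:2] for u,v in cn])
    f=least_squares(lambda p:np.hypot(*(Q-p[:2]).T)-p[2],[a[0],a[1],120],loss="soft_l1")
    C=f.x;print(n,"hubray",a.round(1),"circle",C.round(1),"top z",np.nanmedian(z[top>0]).round(1))
    r=np.hypot(x-C[0],y-C[1])
    for nm,mm in(("pin",(r<118)&(r>80)&(z>68)&(z<105)),("pin top",(r<118)&(r>80)&(z>90)&(z<105)),("bracket",(r>124)&(r<190)&(z>20)&(z<75)&(g<60))):
        q=W[mm];
        if len(q):
            e=np.median(q,0);print(nm,len(q),e.round(1),"z",np.nanmin(q[:,2]).round(),np.nanmax(q[:,2]).round(),"r,ang",np.hypot(*(e[:2]-C[:2])).round(1),np.degrees(np.arctan2(*(e[:2]-C[:2])[::-1])).round(1))
    im=cv2.resize(c["image"][150:290,200:420],None,fx=3.6,fy=3.6,interpolation=cv2.INTER_CUBIC);cv2.imwrite(f"pics/{n}crop.png",cv2.convertScaleAbs(im,alpha=1.8))
    # bystanders: things above bench near
    b=((z>6)&(z<120)&(r>135)&(r<330)).astype(np.uint8)
    k,l,st,ce=cv2.connectedComponentsWithStats(b)
    for i in range(1,k):
        if st[i,4]>25:
            q=W[l==i];print("  obj",ce[i].round(),"x",np.nanpercentile(q[:,0],[2,98]).round(),"y",np.nanpercentile(q[:,1],[2,98]).round(),"zmax",np.nanmax(q[:,2]).round())
E
python3 -c "
import cv2,numpy as np
a=cv2.imread('pics/scenecrop.png');b=cv2.imread('pics/sidecrop.png')
cv2.imwrite('pics/both.png',cv2.resize(np.vstack([a,b]),(472,600)))"
```

```text
scene hubray [553.4   9.   68. ] circle [556.8   6.6 118.8] top z 58.7
pin 85 [467.7  49.1  87.7] z 69.0 97.0 r,ang 98.7 154.5
pin top 37 [465.1  48.7  93.8] z 90.0 97.0 r,ang 100.9 155.3
bracket 482 [554.6  70.7  38.6] z 20.0 68.0 r,ang 64.1 92.0
  obj [321. 178.] x [321. 442.] y [ 81. 171.] zmax 31.0
  obj [243. 180.] x [401. 437.] y [-86. -49.] zmax 68.0
  obj [358. 222.] x [531. 560.] y [174. 214.] zmax 109.0
  obj [194. 275.] x [606. 732.] y [-209.  -90.] zmax 14.0
  obj [301. 301.] x [713. 767.] y [46. 99.] zmax 39.0
side hubray [556.8   3.9  68. ] circle [558.8  11.7 120.4] top z 58.5
pin 134 [466.5  55.6  84.3] z 68.0 96.0 r,ang 102.2 154.6
pin top 42 [466.6  53.2  93.6] z 90.0 96.0 r,ang 101.2 155.8
bracket 88 [415.1 -62.3  52.1] z 20.0 64.0 r,ang 161.6 -152.8
  obj [258. 189.] x [629. 738.] y [-207.  -82.] zmax 13.0
  obj [385. 201.] x [398. 438.] y [-77. -45.] zmax 65.0
  obj [214. 235.] x [716. 768.] y [ 46. 102.] zmax 38.0
  obj [319. 272.] x [521. 561.] y [192. 218.] zmax 108.0
  obj [422. 264.] x [317. 443.] y [ 91. 173.] zmax 29.0
```

View pics/scenecrop.png

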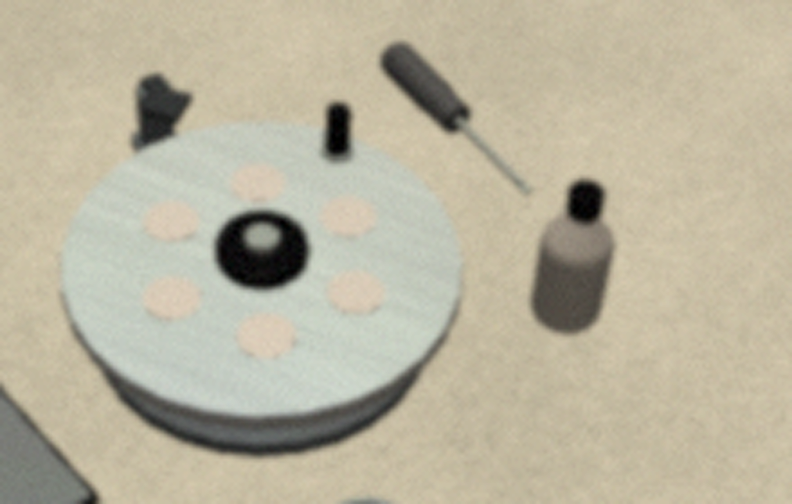

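Scene and side agree within a few mm. The hub is about (557, 8), with the wheel top at 58.5. The pin is about (466, 51), 155° round, and its top is at 95. The pointer bracket is at about 207°, so the wheel angle is about -0.92 rad. I'm moving the shut gripper towards the far side of the pin.

Emit:
{"name": "move_arm", "arguments": {
  "plan": [
    {"dx": -0.0266,"dy": 0.0287,"hand": 0},
    {"dx": -0.0266,"dy": 0.0287,"hand": 0},
    {"dx": -0.0266,"dy": 0.0287,"hand": 0},
    {"dx": -0.0266,"dy": 0.0287,"hand": 0},
    {"dx": -0.0266,"dy": 0.0287,"hand": 0},
    {"dx": -0.0266,"dy": 0.0287,"hand": 0},
    {"dx": -0.0266,"dy": 0.0287,"hand": 0},
    {"dx": -0.0266,"dy": 0.0287,"hand": 0}
  ]
}}

```text
invalid input at $.plan[0]: expected keys dx, dy, dz, spin, hand
```

Emit:
{"name": "move_arm", "arguments": {
  "plan": [
    {"dx": -0.0266,"dy": 0.0287,"hand": 0},
    {"dx": -0.0266,"dy": 0.0287,"hand": 0},
    {"dx": -0.0266,"dy": 0.0287,"hand": 0},
    {"dx": -0.0266,"dy": 0.0287,"hand": 0},
    {"dx": -0.0266,"dy": 0.0287,"hand": 0},
    {"dx": -0.0266,"dy": 0.0287,"hand": 0},
    {"dx": -0.0266,"dy": 0.0287,"hand": 0},
    {"dx": -0.0266,"dy": 0.0287,"hand": 0}
  ]
}}

```text
invalid input at $.plan[0]: expected keys dx, dy, dz, spin, hand
```

Emit:
{"name": "move_arm", "arguments": {
  "plan": [
    {"dx": -0.0266,"dy": 0.0287,"hand": 0},
    {"spin": 6.6,"dz": 0.015},
    {"spin": 6.6,"dz": 0.015},
    {"spin": 6.6,"dz": 0.015},
    {"spin": 6.6,"dz": 0.015},
    {"spin": 6.6,"dz": 0.015},
    {"hand": 0},
    {"hand": 0}
  ]
}}

```text
invalid input at $.plan[0]: expected keys dx, dy, dz, spin, hand
```

```bash
cat > look.py <<'E'
import sys;from workcell import arm;from h import *
from scipy.spatial.transform import Rotation as Ro
def tool():
    s=arm.read_state();R=Ro.from_quat(s["orientation"]).as_matrix()
    print("t",round(s["time"],3),"tcp",s["tool_pos"].round(1),"-y dir",np.degrees(np.arctan2(-R[1,1],-R[0,1])).round(1),"x",R[:,0].round(3),"z",R[:,2].round(3),"F",s["contact_force"].round(2),"open",round(s["opening"],1))
tool()
E
python3 - <<'E'
from look import *
for n in("scene","side"):
    c=arm.capture(n);cv2.imwrite(f"pics/{n}1.png",cv2.convertScaleAbs(c["image"],alpha=1.6))
E
```

```text
t 0.1 tcp [ 281.6 -557.4  230.3] -y dir -63.2 x [-0.893 -0.451  0.   ] z [-0.001  0.002 -1.   ] F [0.36 0.86 0.41] open 85.1
```

All keys are required in every row.

Emit:
{"name": "move_arm", "arguments": {
  "plan": [
    {"dx": -0.0266,"dy": 0.0287,"dz": 0,"spin": 0,"hand": 0},
    {"dx": -0.0266,"dy": 0.0287,"dz": 0,"spin": 0,"hand": 0},
    {"dx": -0.0266,"dy": 0.0287,"dz": 0,"spin": 0,"hand": 0},
    {"dx": -0.0266,"dy": 0.0287,"dz": 0,"spin": 0,"hand": 0},
    {"dx": -0.0266,"dy": 0.0287,"dz": 0,"spin": 0,"hand": 0},
    {"dx": -0.0266,"dy": 0.0287,"dz": 0,"spin": 0,"hand": 0},
    {"dx": -0.0266,"dy": 0.0287,"dz": 0,"spin": 0,"hand": 0},
    {"dx": -0.0266,"dy": 0.0287,"dz": 0,"spin": 0,"hand": 0}
  ]
}}

```text
time: 0.87
tool_pos: [368.2, -255.1, 231.4]
orientation: [-0.232, 0.973, -0.0, 0.0]
contact_force: [0.3, -0.8, 0.2]
opening: -0.3
```

Emit:
{"name": "move_arm", "arguments": {
  "plan": [
    {"dx": -0.0266,"dy": 0.0287,"dz": 0,"spin": 0,"hand": 0},
    {"dx": -0.0266,"dy": 0.0287,"dz": 0,"spin": 0,"hand": 0},
    {"dx": -0.0266,"dy": 0.0287,"dz": 0,"spin": 0,"hand": 0},
    {"dx": -0.0266,"dy": 0.0287,"dz": 0,"spin": 0,"hand": 0},
    {"dx": -0.0266,"dy": 0.0287,"dz": 0,"spin": 0,"hand": 0},
    {"dx": -0.0266,"dy": 0.0287,"dz": 0,"spin": 0,"hand": 0},
    {"dx": -0.0266,"dy": 0.0287,"dz": 0,"spin": 0,"hand": 0},
    {"dx": -0.0266,"dy": 0.0287,"dz": 0,"spin": 0,"hand": 0}
  ]
}}

```text
time: 1.53
tool_pos: [454.5, 46.0, 231.5]
orientation: [-0.232, 0.973, 0.0, 0.0]
contact_force: [0.9, -0.8, 0.5]
opening: -0.0
```

Emit:
{"name": "move_arm", "arguments": {
  "plan": [
    {"dx": -0.0266,"dy": 0.0287,"dz": 0,"spin": 0,"hand": 0},
    {"dx": 0,"dy": 0,"dz": 0.015,"spin": 6.6,"hand": 0},
    {"dx": 0,"dy": 0,"dz": 0.015,"spin": 6.6,"hand": 0},
    {"dx": 0,"dy": 0,"dz": 0.015,"spin": 6.6,"hand": 0},
    {"dx": 0,"dy": 0,"dz": 0.015,"spin": 6.6,"hand": 0},
    {"dx": 0,"dy": 0,"dz": 0.015,"spin": 6.6,"hand": 0},
    {"dx": 0,"dy": 0,"dz": 0,"spin": 0,"hand": 0},
    {"dx": 0,"dy": 0,"dz": 0,"spin": 0,"hand": 0}
  ]
}}

```text
time: 2.2
tool_pos: [465.2, 81.3, 155.9]
orientation: [0.053, 0.999, -0.001, -0.001]
contact_force: [0.4, -0.0, 0.5]
opening: -0.2
```

```bash
python3 - <<'E'
from look import *
for n in("scene","side"):
    c=arm.capture(n);cv2.imwrite(f"pics/{n}1.png",cv2.convertScaleAbs(c["image"],alpha=1.6))
E
```

```text
t 2.2 tcp [465.2  81.3 155.9] -y dir -96.0 x [-0.994  0.105  0.001] z [-0.002 -0.001 -1.   ] F [ 0.45 -0.04  0.52] open -0.2
```

Emit:
{"name": "move_arm", "arguments": {
  "plan": [
    {"dx": 0,"dy": 0,"dz": 0.03,"spin": 0,"hand": 0},
    {"dx": 0,"dy": 0,"dz": 0.03,"spin": 0,"hand": 0},
    {"dx": 0,"dy": 0,"dz": 0.02,"spin": 0,"hand": 0},
    {"dx": 0,"dy": 0,"dz": 0.006,"spin": 0,"hand": 0},
    {"dx": 0,"dy": 0,"dz": 0,"spin": 0,"hand": 0}
  ]
}}

```text
time: 2.72
tool_pos: [465.3, 81.3, 69.9]
orientation: [0.054, 0.999, -0.001, -0.001]
contact_force: [-0.3, -0.1, 0.9]
opening: 0.3
```

```bash
python3 - <<'E'
from look import *
a=arm.capture("scene")["image"][120:280,200:400];b=arm.capture("side")["image"][120:280,260:460]
im=cv2.convertScaleAbs(cv2.resize(np.vstack([a,b]),None,fx=1.85*1,fy=1.85,interpolation=cv2.INTER_CUBIC),alpha=1.8);cv2.imwrite("pics/pre.png",im)
E
```

```text
t 2.717 tcp [465.3  81.3  69.9] -y dir -96.1 x [-0.994  0.107  0.001] z [-0.002 -0.001 -1.   ] F [-0.29 -0.09  0.89] open 0.3
```

View pics/pre.png

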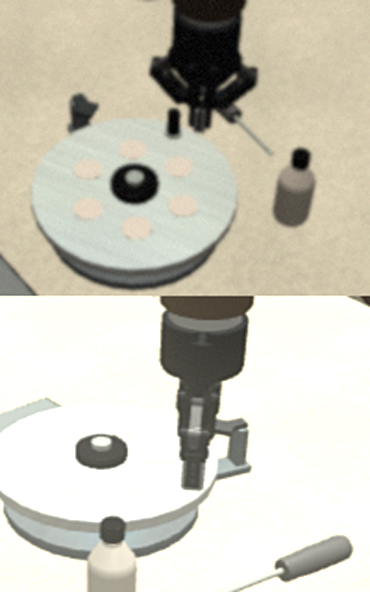

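The finger stands behind the pin with a gap of about 10 mm, so I'll flick it with a ramped push.

Emit:
{"name": "move_arm", "arguments": {
  "plan": [
    {"dx": 0,"dy": -0.007,"dz": 0,"spin": 0,"hand": 0},
    {"dx": 0,"dy": -0.005,"dz": 0,"spin": 0,"hand": 0},
    {"dx": 0,"dy": -0.01,"dz": 0,"spin": 0,"hand": 0},
    {"dx": 0,"dy": -0.017,"dz": 0,"spin": 0,"hand": 0},
    {"dx": 0,"dy": -0.025,"dz": 0,"spin": 0,"hand": 0},
    {"dx": 0,"dy": 0,"dz": -0.02,"spin": 0,"hand": 0},
    {"dx": 0,"dy": 0,"dz": -0.04,"spin": 0,"hand": 0}
  ]
}}

```text
time: 3.4
tool_pos: [454.7, 15.1, 127.6]
orientation: [0.056, 0.998, -0.002, -0.005]
contact_force: [1.1, 0.3, -0.3]
opening: -0.1
```

```bash
cat >> look.py <<'E'
C=np.array([557.,8.])
def pin(show=False):
    """time and pin angle (deg, from hub) by the scene camera: points 75..100 high at r 85..118"""
    t=arm.read_state()["time"];c=arm.capture("scene");W=world(c)
    r=np.hypot(W[...,0]-C[0],W[...,1]-C[1]);g=c["image"].mean(-1)
    m=((r>82)&(r<118)&(W[...,2]>72)&(W[...,2]<100)&(g<60)).astype(np.uint8)
    k,l,st,ce=cv2.connectedComponentsWithStats(m);out=[]
    for i in range(1,k):
        if st[i,4]>20:
            e=np.median(W[l==i],0);out.append((st[i,4],np.degrees(np.arctan2(*(e[:2]-C)[::-1])).round(1)%360,e.round(0)))
    print(round(t,3),out);return c
E
python3 - <<'E'
from look import *
c=pin()
for i in range(3):c=pin()
cv2.imwrite("pics/spin.png",cv2.convertScaleAbs(c["image"],alpha=1.6))
E
```

```text
t 3.4 tcp [454.7  15.1 127.6] -y dir -96.4 x [-0.994  0.111  0.01 ] z [-0.011 -0.003 -1.   ] F [ 1.13  0.26 -0.27] open -0.1
3.4 [(np.int32(77), np.float64(220.5), array([481., -57.,  89.]))]
3.45 [(np.int32(71), np.float64(230.4), array([493., -69.,  87.]))]
3.5 [(np.int32(64), np.float64(240.2), array([507., -78.,  88.]))]
3.55 [(np.int32(69), np.float64(250.0), array([522., -87.,  88.]))]
```

Spinning at about 3.4 rad/s. I'm moving the fingertip over the bare ring at r = 60 mm on the +y side.

Emit:
{"name": "move_arm", "arguments": {
  "plan": [
    {"dx": -0.0265,"dy": 0.0162,"dz": 0,"spin": 0,"hand": 0},
    {"dx": -0.0265,"dy": 0.0162,"dz": 0,"spin": 0,"hand": 0},
    {"dx": -0.0265,"dy": 0.0162,"dz": 0,"spin": 0,"hand": 0},
    {"dx": -0.0265,"dy": 0.0162,"dz": 0,"spin": 0,"hand": 0},
    {"dx": 0,"dy": 0,"dz": 0.025,"spin": 0,"hand": 0},
    {"dx": 0,"dy": 0,"dz": 0.02,"spin": 0,"hand": 0},
    {"dx": 0,"dy": 0,"dz": 0.011,"spin": 0,"hand": 0},
    {"dx": 0,"dy": 0,"dz": 0,"spin": 0,"hand": 0}
  ]
}}

```text
time: 4.27
tool_pos: [568.2, 69.7, 70.6]
orientation: [0.054, 0.999, -0.002, -0.004]
contact_force: [-0.4, -0.4, -0.6]
opening: 0.1
```

```bash
python3 - <<'E'
from look import *
for i in range(24):c=pin()
cv2.imwrite("pics/spin2.png",cv2.convertScaleAbs(c["image"],alpha=1.6))
tool()
E
```

```text
t 4.267 tcp [568.2  69.7  70.6] -y dir -96.2 x [-0.994  0.109  0.007] z [-0.008 -0.003 -1.   ] F [-0.36 -0.35 -0.58] open 0.1
4.267 [(np.int32(82), np.float64(18.9), array([656.,  42.,  89.]))]
4.317 [(np.int32(81), np.float64(27.7), array([650.,  57.,  88.]))]
4.367 [(np.int32(75), np.float64(35.9), array([642.,  69.,  89.]))]
4.417 [(np.int32(78), np.float64(44.4), array([631.,  81.,  90.]))]
4.467 [(np.int32(77), np.float64(53.0), array([619.,  91.,  89.]))]
4.517 [(np.int32(75), np.float64(61.1), array([607.,  98.,  90.]))]
4.567 [(np.int32(75), np.float64(70.0), array([592., 104.,  88.]))]
4.617 [(np.int32(76), np.float64(78.5), array([577., 107.,  88.]))]
4.667 [(np.int32(74), np.float64(87.0), array([562., 109.,  89.]))]
4.717 [(np.int32(44), np.float64(95.3), array([548., 109.,  81.]))]
4.767 []
4.817 []
4.867 []
4.917 []
4.967 []
5.017 []
5.067 []
5.117 []
5.167 [(np.int32(30), np.float64(171.9), array([460.,  22.,  95.]))]
5.217 [(np.int32(42), np.float64(179.7), array([458.,   9.,  93.]))]
5.267 [(np.int32(69), np.float64(187.5), array([460.,  -5.,  87.]))]
5.317 [(np.int32(66), np.float64(195.3), array([462., -18.,  87.]))]
5.367 [(np.int32(69), np.float64(203.2), array([466., -31.,  87.]))]
5.417 [(np.int32(74), np.float64(211.5), array([472., -44.,  89.]))]
t 5.467 tcp [570.9  70.9  74.3] -y dir -96.2 x [-0.994  0.108  0.   ] z [-0. -0. -1.] F [ 0.33 -0.11  0.28] open 0.4
```

View pics/spin2.png

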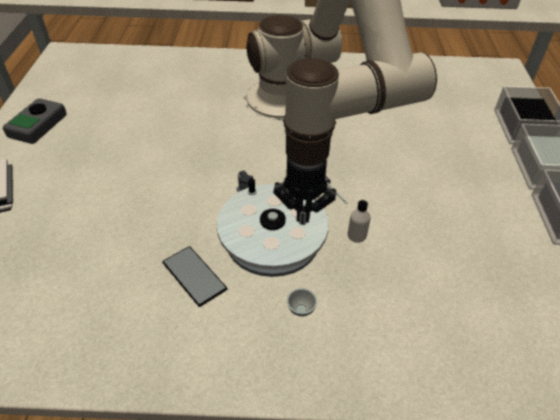

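Now at about 2.75 rad/s and losing 0.34 rad/s². The pin will come past once more, at roughly 1.8 rad/s. The clock is frozen, so I'll refine the pointer direction from the first images.

```bash
python3 - <<'E'
import pickle;from h import *
d=pickle.load(open("d0.pkl","rb"));C=np.array([557,8.]);o=[]
for n,(u0,v0) in(("scene",(244,182)),("side",(385,200))):
    c=d[n];W=world(c);X=W[...,:2]-C;r=np.hypot(X[...,0],X[...,1]);a=np.degrees(np.arctan2(X[...,1],X[...,0]))%360;z=W[...,2]
    g=c["image"].mean(-1)
    m=(a>190)&(a<225)&(r>122)&(r<185)&(z>50)&(z<72)&(g<75)
    for lo in range(122,182,8):
        k=m&(r>=lo)&(r<lo+8)
        if k.sum()>3:print(n,lo,k.sum(),"ang",np.percentile(a[k],[5,50,95]).round(1),"z",np.median(z[k]).round(1))
    # same by rays at z=62 through dark pixels
    im=cv2.resize(c["image"][v0-25:v0+25,u0-33:u0+34],None,fx=6,fy=6,interpolation=cv2.INTER_CUBIC)
    o.append(cv2.convertScaleAbs(im,alpha=2.2))
    print(n,"crop origin",u0-33,v0-25)
    # hub cap and hub centre by rays at z=70
    a0=c["image"].max(-1);lab=((r<45)&(z>62)&(z<76)&(a0<70)).astype(np.uint8)
    cn=max(cv2.findContours(lab,cv2.RETR_EXTERNAL,cv2.CHAIN_APPROX_NONE)[0],key=cv2.contourArea);(eu,ev),_,_=cv2.fitEllipse(cn);print("hub",ray(c,eu,ev,66).round(1))
cv2.imwrite("pics/ptr.png",np.hstack(o)[:,:800])
E
```

```text
scene 130 12 ang [206.2 208.4 210.1] z 60.3
scene 138 34 ang [203.4 208.1 212.5] z 61.9
scene 146 36 ang [202.4 208.8 213.7] z 63.2
scene 154 17 ang [204.8 208.2 210.4] z 62.3
scene 162 22 ang [206.2 210.1 211.6] z 61.8
scene 170 15 ang [204.6 207.8 210.8] z 60.1
scene crop origin 211 157
hub [556.3   7.   66. ]
side 130 20 ang [203.5 205.9 208.4] z 61.5
side 138 35 ang [201.8 206.6 211.5] z 62.5
side 146 21 ang [203.7 206.3 209.2] z 63.1
side 154 25 ang [204.5 206.2 208.3] z 59.7
side 162 27 ang [204.2 205.7 207.8] z 59.0
side 170 5 ang [204.4 205.6 206.3] z 59.1
side crop origin 352 175
hub [558.1  11.4  66. ]
```

View pics/ptr.png

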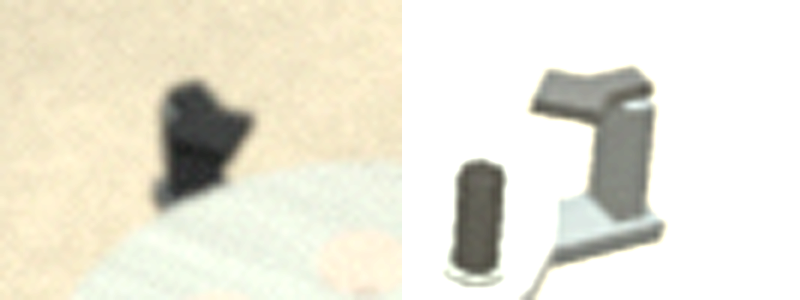

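Emit:
{"name": "move_arm", "arguments": {
  "plan": [
    {"dx": 0,"dy": 0,"dz": 0.005,"spin": 0,"hand": 0},
    {"dx": 0,"dy": 0,"dz": 0.005,"spin": 0,"hand": 0},
    {"dx": 0,"dy": 0,"dz": 0.002,"spin": 0,"hand": 0},
    {"dx": 0,"dy": 0,"dz": 0,"spin": 0,"hand": 0}
  ]
}}

```text
time: 5.8
tool_pos: [570.3, 70.7, 61.3]
orientation: [0.054, 0.999, -0.0, -0.001]
contact_force: [0.7, -0.9, -0.9]
opening: -0.0
```

```bash
python3 - <<'E'
from look import *
for i in range(4):c=pin()
tool()
E
```

```text
t 5.8 tcp [570.3  70.7  61.3] -y dir -96.2 x [-0.994  0.108  0.002] z [-0.002 -0.001 -1.   ] F [ 0.68 -0.93 -0.88] open -0.0
5.8 [(np.int32(70), np.float64(269.9), array([557., -94.,  89.]))]
5.85 [(np.int32(73), np.float64(277.4), array([570., -93.,  89.]))]
5.9 [(np.int32(76), np.float64(284.7), array([583., -91.,  87.]))]
5.95 [(np.int32(75), np.float64(291.9), array([595., -87.,  88.]))]
t 6.0 tcp [571.   71.   62.4] -y dir -96.2 x [-0.994  0.108 -0.   ] z [ 0.  0. -1.] F [0.08 0.14 0.35] open 0.0
```

Emit:
{"name": "move_arm", "arguments": {
  "plan": [
    {"dx": 0,"dy": 0,"dz": 0.003,"spin": 0,"hand": 0},
    {"dx": 0,"dy": 0,"dz": 0.001,"spin": 0,"hand": 0},
    {"dx": 0,"dy": 0,"dz": 0,"spin": 0,"hand": 0}
  ]
}}

```text
time: 6.25
tool_pos: [570.7, 70.8, 58.0]
orientation: [0.054, 0.999, -0.0, -0.0]
contact_force: [0.2, -0.4, -0.5]
opening: 0.0
```

```bash
python3 - <<'E'
from look import *
for i in range(4):c=pin()
tool()
E
```

```text
t 6.25 tcp [570.7  70.8  58. ] -y dir -96.2 x [-0.994  0.108  0.001] z [-0.001 -0.    -1.   ] F [ 0.2  -0.37 -0.45] open 0.0
6.25 [(np.int32(79), np.float64(333.0), array([650., -39.,  90.]))]
6.3 [(np.int32(78), np.float64(339.5), array([656., -29.,  90.]))]
6.35 [(np.int32(79), np.float64(346.3), array([659., -17.,  88.]))]
6.4 [(np.int32(80), np.float64(352.9), array([662.,  -5.,  89.]))]
t 6.45 tcp [571.   70.9  58.4] -y dir -96.2 x [-0.994  0.108 -0.   ] z [ 0.  0. -1.] F [ 0.3  -0.17 -0.19] open -0.1
```

Emit:
{"name": "move_arm", "arguments": {
  "plan": [
    {"dx": 0,"dy": 0,"dz": 0.001,"spin": 0,"hand": 0},
    {"dx": 0,"dy": 0,"dz": 0,"spin": 0,"hand": 0}
  ]
}}

```text
time: 6.62
tool_pos: [570.8, 70.9, 57.2]
orientation: [0.054, 0.999, -0.0, -0.0]
contact_force: [-1.1, 0.1, 0.9]
opening: 0.1
```

```bash
python3 - <<'E'
from look import *
for i in range(3):c=pin()
tool()
E
```

```text
t 6.617 tcp [570.8  70.9  57.2] -y dir -96.2 x [-0.994  0.108  0.   ] z [-0. -0. -1.] F [-1.06  0.08  0.87] open 0.1
6.617 [(np.int32(77), np.float64(19.6), array([657.,  43.,  88.]))]
6.667 [(np.int32(73), np.float64(24.4), array([653.,  51.,  89.]))]
6.717 [(np.int32(78), np.float64(29.1), array([649.,  59.,  90.]))]
t 6.767 tcp [570.9  70.9  57.4] -y dir -96.2 x [-0.994  0.108  0.   ] z [-0.  0. -1.] F [-0.48 -0.06  0.78] open 0.1
```

It is touching and braking (about 1.65 rad/s), so I'll lift off to coast to near the pointer.

Emit:
{"name": "move_arm", "arguments": {
  "plan": [
    {"dx": 0,"dy": 0,"dz": -0.003,"spin": 0,"hand": 0}
  ]
}}

```text
time: 6.85
tool_pos: [570.5, 70.8, 59.9]
orientation: [0.054, 0.999, -0.0, -0.001]
contact_force: [0.3, 0.4, -0.0]
opening: 0.4
```

```bash
python3 - <<'E'
from look import *
for i in range(8):c=pin()
tool()
E
```

```text
t 6.85 tcp [570.5  70.8  59.9] -y dir -96.2 x [-0.994  0.108  0.001] z [-0.001 -0.    -1.   ] F [ 0.3   0.36 -0.04] open 0.4
6.85 [(np.int32(79), np.float64(39.8), array([637.,  75.,  90.]))]
6.9 [(np.int32(76), np.float64(43.9), array([632.,  80.,  89.]))]
6.95 [(np.int32(73), np.float64(47.5), array([627.,  84.,  89.]))]
7.0 [(np.int32(73), np.float64(51.3), array([622.,  89.,  90.]))]
7.05 [(np.int32(74), np.float64(55.3), array([616.,  93.,  89.]))]
7.1 [(np.int32(71), np.float64(59.1), array([610.,  96.,  90.]))]
7.15 [(np.int32(76), np.float64(63.0), array([604.,  99.,  88.]))]
7.2 [(np.int32(73), np.float64(66.7), array([597., 102.,  89.]))]
t 7.25 tcp [570.9  70.9  60.3] -y dir -96.2 x [-0.994  0.108  0.   ] z [-0. -0. -1.] F [-0.51 -0.39 -0.35] open -0.2
```

Emit:
{"name": "move_arm", "arguments": {
  "plan": [
    {"dx": 0,"dy": 0,"dz": 0,"spin": 0,"hand": 0},
    {"dx": 0,"dy": 0,"dz": 0,"spin": 0,"hand": 0},
    {"dx": 0,"dy": 0,"dz": 0,"spin": 0,"hand": 0},
    {"dx": 0,"dy": 0,"dz": 0,"spin": 0,"hand": 0},
    {"dx": 0,"dy": 0,"dz": 0,"spin": 0,"hand": 0},
    {"dx": 0,"dy": 0,"dz": 0,"spin": 0,"hand": 0},
    {"dx": 0,"dy": 0,"dz": 0,"spin": 0,"hand": 0},
    {"dx": 0,"dy": 0,"dz": 0,"spin": 0,"hand": 0}
  ]
}}

```text
time: 7.92
tool_pos: [570.9, 70.9, 60.3]
orientation: [0.054, 0.999, -0.0, -0.0]
contact_force: [0.2, 0.2, -0.4]
opening: -0.1
```

Emit:
{"name": "move_arm", "arguments": {
  "plan": [
    {"dx": 0,"dy": 0,"dz": 0,"spin": 0,"hand": 0},
    {"dx": 0,"dy": 0,"dz": 0,"spin": 0,"hand": 0},
    {"dx": 0,"dy": 0,"dz": 0,"spin": 0,"hand": 0},
    {"dx": 0,"dy": 0,"dz": 0,"spin": 0,"hand": 0},
    {"dx": 0,"dy": 0,"dz": 0,"spin": 0,"hand": 0},
    {"dx": 0,"dy": 0,"dz": 0,"spin": 0,"hand": 0}
  ]
}}

```text
time: 8.42
tool_pos: [570.9, 70.9, 60.3]
orientation: [0.054, 0.999, -0.0, -0.0]
contact_force: [0.1, 0.6, -0.0]
opening: 0.0
```

```bash
python3 - <<'E'
from look import *
for i in range(6):c=pin()
E
```

```text
t 8.417 tcp [570.9  70.9  60.3] -y dir -96.2 x [-0.994  0.108  0.   ] z [-0. -0. -1.] F [ 0.09  0.57 -0.03] open 0.0
8.417 []
8.467 []
8.517 []
8.567 []
8.617 []
8.667 []
```

Emit:
{"name": "move_arm", "arguments": {
  "plan": [
    {"dx": 0,"dy": 0,"dz": 0,"spin": 0,"hand": 0},
    {"dx": 0,"dy": 0,"dz": 0,"spin": 0,"hand": 0},
    {"dx": 0,"dy": 0,"dz": 0,"spin": 0,"hand": 0},
    {"dx": 0,"dy": 0,"dz": 0,"spin": 0,"hand": 0},
    {"dx": 0,"dy": 0,"dz": 0,"spin": 0,"hand": 0}
  ]
}}

```text
time: 9.13
tool_pos: [570.9, 70.9, 60.3]
orientation: [0.054, 0.999, 0.0, 0.0]
contact_force: [-0.1, -0.2, -0.4]
opening: 0.2
```

```bash
python3 - <<'E'
from look import *
for i in range(6):c=pin()
E
```

```text
t 9.133 tcp [570.9  70.9  60.3] -y dir -96.2 x [-0.994  0.108 -0.   ] z [ 0.  0. -1.] F [-0.07 -0.15 -0.38] open 0.2
9.133 [(np.int32(63), np.float64(186.0), array([459.,  -2.,  89.]))]
9.183 [(np.int32(62), np.float64(187.8), array([460.,  -5.,  88.]))]
9.233 [(np.int32(70), np.float64(190.0), array([460.,  -9.,  87.]))]
9.283 [(np.int32(64), np.float64(192.6), array([461., -13.,  89.]))]
9.333 [(np.int32(61), np.float64(195.3), array([463., -18.,  87.]))]
9.383 [(np.int32(63), np.float64(197.8), array([463., -22.,  87.]))]
```

Emit:
{"name": "move_arm", "arguments": {
  "plan": [
    {"dx": 0,"dy": 0,"dz": 0.005,"spin": 0,"hand": 0},
    {"dx": 0,"dy": 0,"dz": 0.002,"spin": 0,"hand": 0},
    {"dx": 0,"dy": 0,"dz": 0,"spin": 0,"hand": 0},
    {"dx": 0,"dy": 0,"dz": 0,"spin": 0,"hand": 0}
  ]
}}

```text
time: 9.77
tool_pos: [571.5, 71.1, 53.7]
orientation: [0.054, 0.999, 0.0, 0.001]
contact_force: [1.0, 0.7, 3.5]
opening: -0.1
```

```bash
python3 - <<'E'
from look import *
for i in range(3):c=pin()
tool()
c=arm.capture("scene")
b=arm.capture("side")["image"]
a=c["image"][157:207,211:278];b=b[175:225,340:407]
cv2.imwrite("pics/end.png",cv2.convertScaleAbs(cv2.resize(np.hstack([a,b]),None,fx=5.9,fy=5.9,interpolation=cv2.INTER_CUBIC),alpha=2))
E
```

```text
t 9.767 tcp [571.5  71.1  53.7] -y dir -96.2 x [-0.994  0.108 -0.001] z [ 0.001  0.    -1.   ] F [0.95 0.75 3.47] open -0.1
9.767 [(np.int32(62), np.float64(202.0), array([466., -29.,  84.]))]
9.817 [(np.int32(62), np.float64(202.1), array([466., -29.,  85.]))]
9.867 [(np.int32(62), np.float64(202.0), array([466., -29.,  85.]))]
t 9.917 tcp [571.4  71.1  53.7] -y dir -96.2 x [-0.994  0.108 -0.001] z [ 0.001  0.    -1.   ] F [ 0.25 -0.12  3.27] open 0.1
```

View pics/end.png

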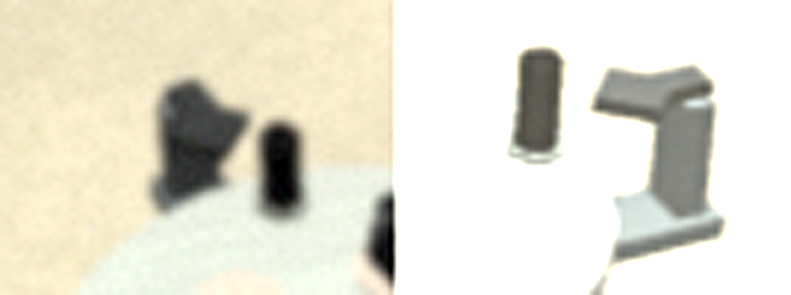

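The wheel stands at about 202° (scene reading), roughly 7° short of the pointer. The fingertip is still pressing lightly at 3.4 N, so I'll drag the wheel on by about 8 mm under it.

Emit:
{"name": "move_arm", "arguments": {
  "plan": [
    {"dx": 0.001,"dy": 0,"dz": 0,"spin": 0,"hand": 0},
    {"dx": 0.0015,"dy": 0,"dz": 0,"spin": 0,"hand": 0},
    {"dx": 0.0015,"dy": 0.0003,"dz": 0,"spin": 0,"hand": 0},
    {"dx": 0.0015,"dy": 0,"dz": 0,"spin": 0,"hand": 0},
    {"dx": 0.0015,"dy": 0.0003,"dz": 0,"spin": 0,"hand": 0},
    {"dx": 0.001,"dy": 0,"dz": 0,"spin": 0,"hand": 0},
    {"dx": 0,"dy": 0,"dz": 0,"spin": 0,"hand": 0},
    {"dx": 0,"dy": 0,"dz": 0,"spin": 0,"hand": 0}
  ]
}}

```text
time: 10.68
tool_pos: [562.8, 72.2, 53.3]
orientation: [0.054, 0.999, -0.0, -0.0]
contact_force: [0.1, 0.4, 5.1]
opening: 0.1
```

```bash
python3 - <<'E'
from look import *
for i in range(3):c=pin()
tool()
c=arm.capture("scene")
b=arm.capture("side")["image"]
a=c["image"][157:207,211:278];b=b[175:225,340:407]
cv2.imwrite("pics/end2.png",cv2.convertScaleAbs(cv2.resize(np.hstack([a,b]),None,fx=5.9,fy=5.9,interpolation=cv2.INTER_CUBIC),alpha=2))
E
```

```text
t 10.683 tcp [562.8  72.2  53.3] -y dir -96.2 x [-0.994  0.108  0.   ] z [-0. -0. -1.] F [0.12 0.37 5.05] open 0.1
10.683 [(np.int32(64), np.float64(210.2), array([471., -42.,  87.]))]
10.733 [(np.int32(66), np.float64(210.2), array([471., -42.,  86.]))]
10.783 [(np.int32(65), np.float64(209.9), array([470., -42.,  86.]))]
t 10.833 tcp [562.9  72.2  53.2] -y dir -96.2 x [-0.994  0.108  0.   ] z [-0. -0. -1.] F [-0.51 -0.54  3.92] open -0.1
```

View pics/end2.png

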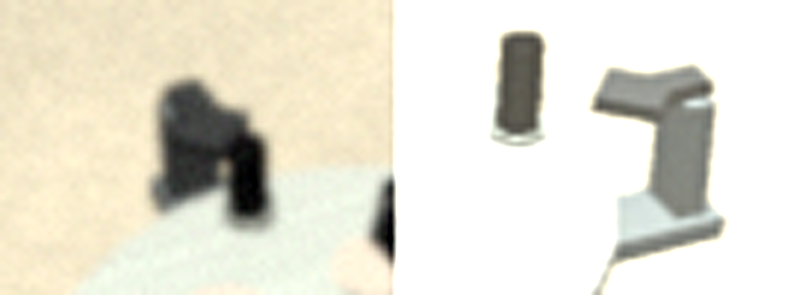

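```bash
python3 - <<'E'
import pickle;from h import *
d=pickle.load(open("d0.pkl","rb"))
H={"scene":np.array([556.3,7.]),"side":np.array([558.1,11.4])}
pt={"scene":{"base":(252.9,192,55),"top":(253,180.4,91),"ptr tip":(253,176,61),"ptr mid":(246,178,62)},"side":{"base":(360.7,197,55),"top":(361.5,181.2,91),"ptr tip":(374.5,192.3,61),"ptr mid":(383,190,62)}}
for n in d:
    for k,(u,v,h) in pt[n].items():
        p=ray(d[n],u,v,h)[:2]
        for c in(H[n],np.array([557,9.])):
            q=p-c;print(n,k,p.round(1),"r",np.hypot(*q).round(1),"ang",(np.degrees(np.arctan2(q[1],q[0]))%360).round(1))
E
```

```text
scene base [465.3 -41.2] r 102.9 ang 207.9
scene base [465.3 -41.2] r 104.5 ang 208.7
scene top [465.8 -40. ] r 102.0 ang 207.4
scene top [465.8 -40. ] r 103.5 ang 208.2
scene ptr tip [417.8 -44.5] r 147.8 ang 200.4
scene ptr tip [417.8 -44.5] r 149.1 ang 201.0
scene ptr mid [426.8 -60. ] r 145.8 ang 207.4
scene ptr mid [426.8 -60. ] r 147.4 ang 207.9
side base [467.5 -40.5] r 104.4 ang 209.8
side base [467.5 -40.5] r 102.2 ang 208.9
side top [468.1 -39.5] r 103.4 ang 209.5
side top [468.1 -39.5] r 101.3 ang 208.6
side ptr tip [440.2 -50.7] r 133.3 ang 207.8
side ptr tip [440.2 -50.7] r 131.2 ang 207.1
side ptr mid [422.9 -59.6] r 152.7 ang 207.7
side ptr mid [422.9 -59.6] r 150.6 ang 207.1
```

The pin is at 207.5–208° in the scene view and 209.5° in the side view. The pointer is at 207.5–208° in both, so the error is at most 2°, or about 4 mm. I'll lift straight off.

Emit:
{"name": "move_arm", "arguments": {
  "plan": [
    {"dx": 0,"dy": 0,"dz": -0.004,"spin": 0,"hand": 0},
    {"dx": 0,"dy": 0,"dz": -0.008,"spin": 0,"hand": 0},
    {"dx": 0,"dy": 0,"dz": -0.02,"spin": 0,"hand": 0},
    {"dx": 0,"dy": 0,"dz": -0.04,"spin": 0,"hand": 0},
    {"dx": 0,"dy": 0,"dz": -0.02,"spin": 0,"hand": 0},
    {"dx": 0,"dy": 0,"dz": 0,"spin": 0,"hand": 0},
    {"dx": 0,"dy": 0,"dz": 0,"spin": 0,"hand": 0}
  ]
}}

```text
time: 11.52
tool_pos: [563.2, 72.7, 146.7]
orientation: [0.054, 0.999, 0.001, 0.001]
contact_force: [0.0, 0.2, -0.7]
opening: 0.1
```

```bash
python3 - <<'E'
from look import *
for i in range(10):c=pin()
tool()
cv2.imwrite("pics/final.png",cv2.convertScaleAbs(c["image"][130:330,130:400],alpha=1.6))
E
```

```text
t 11.517 tcp [563.2  72.7 146.7] -y dir -96.2 x [-0.994  0.108 -0.002] z [ 0.002  0.002 -1.   ] F [ 0.04  0.18 -0.74] open 0.1
11.517 [(np.int32(76), np.float64(211.3), array([472., -44.,  87.]))]
11.567 [(np.int32(78), np.float64(211.2), array([471., -44.,  88.]))]
11.617 [(np.int32(79), np.float64(211.1), array([471., -44.,  88.]))]
11.667 [(np.int32(76), np.float64(211.2), array([472., -44.,  88.]))]
11.717 [(np.int32(75), np.float64(211.2), array([471., -44.,  88.]))]
11.767 [(np.int32(78), np.float64(211.2), array([472., -44.,  88.]))]
11.817 [(np.int32(76), np.float64(211.2), array([471., -44.,  88.]))]
11.867 [(np.int32(79), np.float64(211.1), array([471., -44.,  88.]))]
11.917 [(np.int32(78), np.float64(211.2), array([472., -44.,  88.]))]
11.967 [(np.int32(78), np.float64(211.1), array([471., -44.,  88.]))]
t 12.017 tcp [562.9  72.3 144.8] -y dir -96.2 x [-0.994  0.108  0.001] z [-0.001 -0.    -1.   ] F [-0.35 -0.52  0.3 ] open 0.1
```

View pics/final.png

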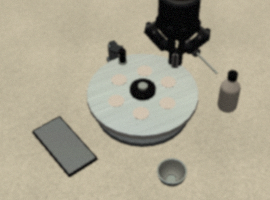

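```bash
python3 - <<'E'
import pickle;from look import *
d=pickle.load(open("d0.pkl","rb"));now={n:arm.capture(n) for n in d}
def proj(c):
    return np.array([[c["fx"],0,c["cx"]],[0,c["fy"],c["cy"]],[0,0,1]])@np.c_[cv2.Rodrigues(np.array(c["rvec"],float))[0],np.array(c["tvec"],float).ravel()]
def cent(c,lo,hi,r0,r1,a0,a1,g1):
    W=world(c);X=W[...,:2]-C;r=np.hypot(X[...,0],X[...,1]);a=np.degrees(np.arctan2(X[...,1],X[...,0]))%360
    m=(r>r0)&(r<r1)&(a>a0)&(a<a1)&(W[...,2]>lo)&(W[...,2]<hi)&(c["image"].max(-1)<g1);v,u=np.nonzero(m);return [u.mean(),v.mean()],m.sum()
def tri(nm,cs,*k):
    q=[cent(cs[n],*k) for n in("scene","side")];P=[proj(cs[n]) for n in("scene","side")]
    X=cv2.triangulatePoints(P[0],P[1],*[np.array(e[0]).reshape(2,1) for e in q]).ravel();X=X[:3]/X[3];print(nm,X.round(1),[e[1] for e in q]);return X
h=tri("hub",d,62,80,0,45,0,360,75)
p=tri("pin",now,66,102,82,118,190,230,75)
o=tri("ptr",d,50,72,128,185,190,225,80)
for n,X in(("pin",p),("ptr",o)):
    e=(X-h)[:2];print(n,np.hypot(*e).round(1),(np.degrees(np.arctan2(e[1],e[0]))%360).round(2))
E
```

```text
t 12.017 tcp [562.9  72.3 144.8] -y dir -96.2 x [-0.994  0.108  0.001] z [-0.001 -0.    -1.   ] F [-0.35 -0.52  0.3 ] open 0.1
hub [557.1   7.5  64.2] [np.int64(396), np.int64(328)]
pin [468.5 -43.1  80. ] [np.int64(91), np.int64(100)]
ptr [420.3 -64.7  58.1] [np.int64(136), np.int64(135)]
pin 102.1 209.77
ptr 154.7 207.85
```

By triangulation the pin is at r = 102.1 mm and 209.8°, against 207.9° for the pointer. That is about 3.4 mm off and within the 12 mm tolerance, so I'm handing in.

```bash
python3 -c "
from workcell import arm
print(arm.finish_job())"
```

```text
the job is handed in; nothing more can be done
None
```

I flicked the pin counter-clockwise to about 3.4 rad/s. The wheel coasted untouched past the pointer and all the way round again. I then slowed it with one light touch and stopped it with a second of about 3.5 N.

- **Correction:** the second touch stopped the wheel about 7° short of the pointer. I moved it the rest of the way by dragging it with the same light fingertip contact (about 4–5 N), then lifted off.
- **Final position:** triangulating both views puts the pin at 209.8° and 102.1 mm from the axis, with the pointer at 207.9°. That is about 3.4 mm past the mark, against the 12 mm allowed.
- **Disagreements:** the pin angle read from the two views differed by about 2° while the finger was still pressing. The pin reading also rose about 1° when I lifted off, and I did not correct for it.
- **Standing still:** the pin's angle held within 0.2° for half a second before hand-in, with the gripper clear at 145 mm up.
- **Bystanders:** in the last picture the phone, bottle, cup and the visible part of the screwdriver appear where they were. I judged this by eye, without re-measuring them.
- **Verdict:** the hand-in call reported none. I could only infer that the timed steps were met, from the pin angles in the images and the force readings.

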